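Feed the brass castings into the tumbler's hopper

TASK

Pick up the scoop tray that holds the two brass castings by its wooden bridge handle, carry it to the grey tumbling machine and tip both castings out over the open end of the tray into the square steel feed hopper. Then set the empty tray back down flat on the bench top.

Things in the scene. Friction and masses are not known exactly. Their poses are not given: they have to be found in the camera images.
- tray: Steel scoop tray holding the castings (an alike tray is empty): 150 mm long (x), 104 wide (y), floor and walls 3 mm; walls 30 mm high at the back (-x) and sides, the +x end fully open for pouring. A dark wooden bar bridges its middle along y: 14 mm thick in x, 51 to 75 mm above the underside, 98 mm long, open below. 260 g empty. Origin: centre of underside, z up.
- hopper: Grey tumbling machine, fixed, with a square steel feed hopper on top. Origin: centre of its foot on the bench top, z up, sides along its x and y. Mouth 170 x 170 mm inside, centred over the origin, rim 145 mm above the bench; its walls slope in to an 80 x 80 mm throat whose floor is 50 mm above the bench.
- casting_a: Brass casting: squat disc 28 mm across, 17 mm thick, with a sprue stub 10 mm thick on top, 28 mm tall in all, about 60 g; smooth: slides on the tray's floor once this slopes over about 25 degrees (45 to 50 empties it quickly). Origin: centre of underside, z along the stub. Starts standing in the tray's closed half, left of its centre line (tray's +y).
- casting_b: Brass casting: squat disc 28 mm across, 17 mm thick, with a sprue stub 10 mm thick on top, 28 mm tall in all, about 60 g; smooth: slides on the tray's floor once this slopes over about 25 degrees (45 to 50 empties it quickly). Origin: centre of underside, z along the stub. Starts standing in the tray's closed half, right of its centre line (tray's -y).
Things that resemble listed ones, but are neither listed nor needed, are in the scene too. Leave any red look-alike of the casting_b alone.

How it is judged:
By the outcome, as a careful person would: the job done as asked, in the order asked, and still so for the second after the job is handed in, with the robot touching nothing.
It also fails if it takes over 54 s, if anything falls off the work surface, if the arm or the gripper's body presses on something with over 40 N, if the wrist force passes 120 N, or if a joint passes its speed limit or range.

ROBOT

A 7-joint arm with a two-finger parallel gripper is mounted at the origin on a cart in front of the work surface, level with it; the furniture and walls round the work are solid. World frame = base frame: x ahead of the robot, y to its left, z up, the work surface at z = 0. Lengths are in mm, angles in rad, forces in N, time in s.
With the tool pointing down it reaches from about 400 to 850 mm from the base axis. Payload 4.5 kg.
Tool frame: the origin (TCP) lies on the centre line of the jaws, within the pads' length; the fingertips stand ahead of it and the grasp point (between the pads) lies 3 mm ahead of it (ctrl.tip_reach is the z of the fingertips in the tool frame, in mm); z points along the fingers, y is the line along which they close (so a half turn about z gives the same grasp; the last joint's range is limited). The gripper opens to 88 mm and grips with 3 to 60 N. Pads are 18 mm wide; open, the fingers measure 123 mm over their backs; the gripper's body (75 mm by 187 mm) begins 45 mm behind the grasp point.
Start: joints at [-1.304, 0.689, -0.195, 1.565, 0.157, 0.902, -0.215], TCP at [144.167, 608.167, 260.743] pointing down, gripper open.
Joint ranges: [-3.01, 3.01], [-0.46, 2.08], [-1.47, 1.51], [0.13, 2.56], [-1, 4.14], [0.04, 2.09], [-2.66, 2.66]. Speed limits (rad/s): [2.57, 2.57, 3.14, 3.14, 3.14, 3.14, 3.14].

INTERFACE

Orientations are given as a rotation vector (axis times angle).
In Python, from bench import ctrl, imaging, models gives the robot as it stands.
- The arm moves only by the tool send_rows, never from a script. Its argument "moves" is a list of rows, each a list of 4 numbers: the shift along the tool's x, y, z in cm, then the turn about the tool's z in rad. In form: [[dx, dy, dz, roll], ...]. A call has exactly 8 rows; each row shifts and turns the commanded pose from where the row before left it, along the tool's axes as they then stand; what a row does not reach is not made up. A row lasts 1/8 s, in which the tool goes at most 62.5 mm and 10.7 degrees, less where a joint would pass 70% of its speed; a pose out of reach is approached as far as the arm can. A call with a gripper value outside its range is refused whole. "grip" is the closure, from -1 (fully open) to 1 (shut), so that 0 is half open, set as the call begins (left out, the last holds). The fingers move at their own pace and stop on an object; the grip force is fixed at half the most. Time passes only in rows, so rows that do not move let the fingers close, or fill a call up. It gives the time, the measured TCP pose, the force, the opening and the grip force at its end, in the units of the state.
- ctrl.get_obs(): the state, without advancing time (a new reading comes with each control period).
- imaging.get_image(name): name is "side" or "top"; returns the picture (480x640x3 uint8, blue, green, red); there is no depth.
- imaging.camera_info(name): a dict with "fx", "fy", "cx", "cy" (pixels), "dist" ([k1, k2, p1, p2, k3] as OpenCV has them; the pictures are not rectified), "R" (3x3) and "t" (3): a world point X has camera coordinates R X + t. Camera axes: x right, y down, z forward; pixel columns grow to the right and rows downward; lengths in mm; the calibration is good to about 2 mm. A picture is of the moment at which its call begins. camera_info takes no time and is no camera call.
- ctrl.finish_job(): hands the job in; it is judged then, once.
Trained networks look in the newest picture that a camera, given by its name, has taken for a name from the list of things; names that differ only in an ending like _2 or _b are one class to them, and where a whole thing is asked for, a point or a joint stands for the part that bears it (a point fixed in the world has none). Each returns a list of dicts, best first, with "confidence" (0 to 1); they miss things now and then, are a little off and sometimes report something else, mostly with a low value. They report only what shows in the picture. A call takes as long as a camera call. They do not tell look-alikes from the thing itself.
- models.look_for(camera, thing): "xy" ([column, row] in pixels, amid what is visible of it).
The state is a dict: "time_s": time; "joint_pos": joint angles; "joint_vel": joint speeds; "tau": joint torques, N m; "tool_pos": TCP position; "eef_rot": TCP orientation; "ft_force": force on the tool from outside, world axes, zero at the start; "torque": the same for the moment, N m; "finger_gap": opening from 0.0 (shut) to 1.0 (fully open); "finger_force": force on a finger pad.
Only numpy, scipy, OpenCV 4.12 (cv2) and the standard library are available. Lean on these libraries where they do the work, as an engineer would, in place of code of your own. Each camera call takes 0.05 s, during which the arm holds its last target. There are 200 camera calls.

## Working session

There is one attempt and no reset: what is moved stays moved. The work goes in short steps, Python scripts to look and compute and a tool call to move; the robot and the scene stay as the last step left them, time stands still between calls to the robot, and variables do not carry over. Pictures are saved under pics/ and viewed, at most 10 in all, crops included, and the job is handed in when it is done.

Besides the shell and the picture viewer there is one more tool, called after ">>>" in YAML: its name, and indented under it one key for each argument. send_rows: Moves the arm, as the interface text tells. Its arguments: {"type":"object","properties":{"moves":{"type":"array","items":{"type":"array","items":{"type":"number"}}},"grip":{"type":"number"}},"required":["moves"]}

```bash
mkdir -p pics; cat > h.py <<'E'
import numpy as np,cv2
from bench import ctrl,imaging,models
def ray(cam,uv):
    c=imaging.camera_info(cam);K=np.array([[c['fx'],0,c['cx']],[0,c['fy'],c['cy']],[0,0,1.]])
    p=cv2.undistortPoints(np.array([[uv]],float),K,np.array(c['dist'],float))[0,0]
    R=np.array(c['R']);t=np.array(c['t']);return -R.T@t,R.T@np.array([p[0],p[1],1])
def atz(cam,uv,z):
    o,d=ray(cam,uv);return (o+d*(z-o[2])/d[2]).round(1)
def proj(cam,X):
    c=imaging.camera_info(cam);K=np.array([[c['fx'],0,c['cx']],[0,c['fy'],c['cy']],[0,0,1.]])
    return cv2.projectPoints(np.array(X,float).reshape(-1,3),cv2.Rodrigues(np.array(c['R'],float))[0],np.array(c['t'],float),K,np.array(c['dist'],float))[0][:,0].round(1)
E
python3 - <<'E'
from h import *
o=ctrl.get_obs();print(o['time_s'],o['tool_pos'],o['eef_rot'],ctrl.tip_reach)
for c in ['top','side']:
    cv2.imwrite(f'pics/{c}0.png',imaging.get_image(c));i=imaging.camera_info(c);print(c,-np.array(i['R']).T@i['t'])
    for n in ['tray','hopper','casting_a']:
        for r in models.look_for(c,n):print(c,n,r['xy'],round(r['confidence'],2),atz(c,r['xy'],{'tray':60,'hopper':145,'casting_a':15}[n]))
E
```

```text
0.0 [144.06425332 607.54290451 259.89761614] [-3.64591344e-01 -3.12025974e+00  2.95769332e-03] 22.0
top [ 361.70865888  150.27751852 1076.19131311]
top tray [193.7, 255.1] 0.9 [409.1 341.8  60. ]
top hopper [266.3, 150.4] 0.81 [579.7 211.6 145. ]
top casting_a [197.8, 273.0] 0.73 [378.3 341.8  15. ]
top casting_a [197.7, 326.9] 0.72 [279.5 339.4  15. ]
top casting_a [219.5, 252.1] 0.6 [417.5 302.8  15. ]
side [ 423.38042884 -638.55347987  378.92678167]
side tray [314.5, 201.3] 0.7 [403.1 219.1  60. ]
side hopper [399.1, 188.7] 0.84 [546.6  45.8 145. ]
side casting_a [304.6, 202.0] 0.57 [376.8 336.   15. ]
side casting_a [264.7, 204.8] 0.55 [284.1 319.8  15. ]
```

View pics/top0.png

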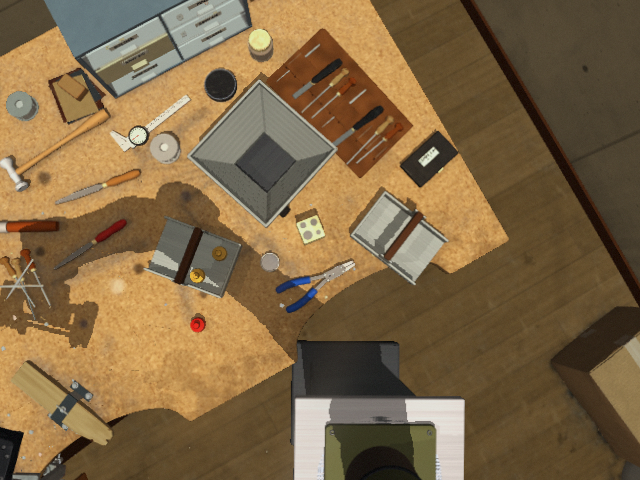

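View pics/side0.png

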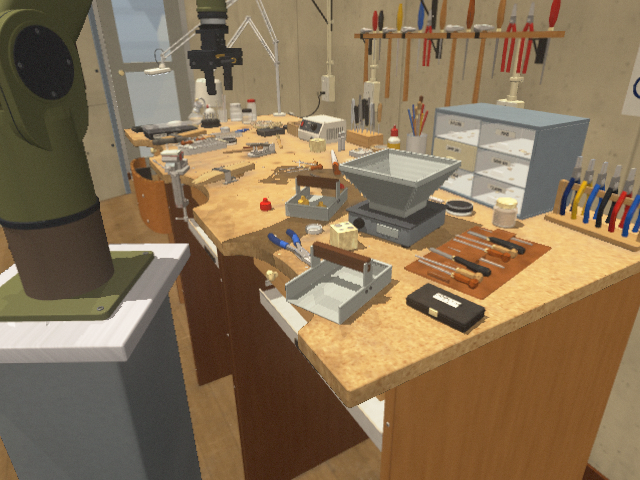

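Top picture: the loaded tray is at about (193,257), with castings at (219,253) and (197,275) on its right half, so its open end points left. The red decoy is at (197,325), the empty tray at (400,237) and the hopper mouth at (263,153), turned about 45°. I need a closer crop to measure the tray and the hopper corners.

```bash
python3 - <<'E'
from h import *
im=cv2.imread('pics/top0.png');cv2.imwrite('pics/crop.png',cv2.resize(im[70:310,135:345],None,fx=2.5,fy=2.5,interpolation=cv2.INTER_CUBIC))
E
```

```text
(no output)
```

View pics/crop.png

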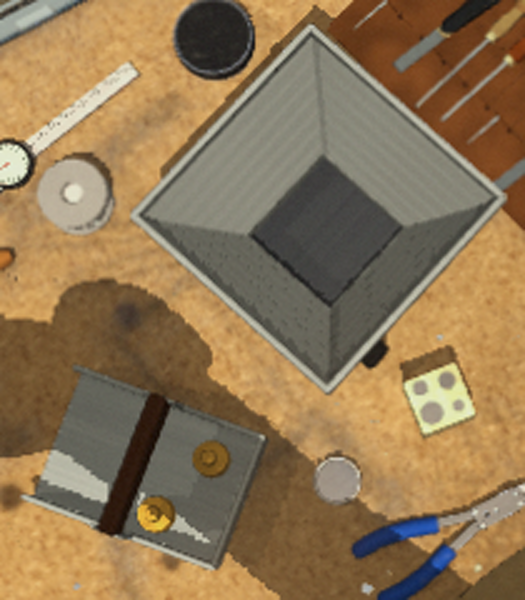

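The crop shows the open end on the left. The bar runs from (157,396) to (112,532), and the hopper rim corners are (311,27), (503,197), (327,392) and (134,215).

```bash
python3 - <<'E'
from h import *
f=lambda p:(p[0]/2.5+135,p[1]/2.5+70)
b=[atz('top',f(p),75) for p in [(157,394),(112,534)]];d=b[0]-b[1]
c=(b[0]+b[1])/2;print('bar',b,c,np.linalg.norm(d),'xdir deg',np.degrees(np.arctan2(d[1],d[0]))+90)
cs=[(80,368),(265,436),(216,568),(25,497)];q=[atz('top',f(p),30) for p in cs];print('traywalls',q,sum(q)/4)
h=[atz('top',f(p),145) for p in [(311,27),(503,197),(327,392),(134,215)]];print('hop',h,sum(h)/4)
for i in range(4):
    e=h[(i+1)%4]-h[i];print(np.linalg.norm(e),np.degrees(np.arctan2(e[1],e[0])))
# check in side view
hc=sum(h)/4;print(proj('side',[c,hc]+h))
o=ctrl.get_obs();R=cv2.Rodrigues(np.array(o['eef_rot']))[0];print(o['tool_pos'],R.round(3));print('delta tool cm',R.T@(c-o['tool_pos'])/10)
E
```

```text
bar [array([456.7, 333.2,  75. ]), array([358.5, 361.8,  75. ])] [407.6 347.5  75. ] 102.2800078216657 xdir deg 73.76220271311627
traywalls [array([479.3, 398.4,  30. ]), array([431.4, 261.8,  30. ]), array([334.8, 295.1,  30. ]), array([384.2, 435.4,  30. ])] [407.425 347.675  30.   ]
hop [array([697.8, 225.7, 145. ]), array([584.7,  96.2, 145. ]), array([453.1, 209.8, 145. ]), array([568.2, 339.2, 145. ])] [575.95  217.725 145.   ]
171.93562748889474 -131.13263261382303
173.84912999494708 139.19852126484525
173.18305344345907 48.34722836068075
172.2742290651738 -41.21095471886573
[[317.3 176. ]
 [400.1 160.8]
 [460.  159. ]
 [416.3 179.1]
 [338.8 162.4]
 [388.  146.5]]
[144.14802297 608.08448798 260.64125534] [[-0.973  0.231 -0.   ]
 [ 0.231  0.973 -0.   ]
 [ 0.    -0.    -1.   ]]
delta tool cm [-31.64650031 -19.27466906  18.56677419]
```

>>> send_rows:
  moves:
    - [-4,-2.4,0.5,0]
    - [-4,-2.4,0.5,0]
    - [-4,-2.4,1,0]
    - [-4,-2.4,1,0]
    - [-4,-2.4,1,0]
    - [-4,-2.4,1,0]
    - [-4,-2.4,1,0]
    - [-3.6,-2.5,0,0.1]
  grip: -1

```text
time_s: 1.4
tool_pos: [408.2, 346.0, 200.1]
eef_rot: [-0.525, -3.097, 0.001]
ft_force: [0.4, 0.9, -0.7]
finger_gap: 1.003
finger_force: 0.0
```

```bash
cat >> h.py <<'E'
def st(tgt=None):
    o=ctrl.get_obs();R=cv2.Rodrigues(np.array(o['eef_rot']))[0]
    print('t',o['time_s'],'pos',np.round(o['tool_pos'],1),'ydir',np.degrees(np.arctan2(R[1,1],R[0,1])).round(1),'zax',R[:,2].round(2),'F',np.round(o['ft_force'],1),'M',np.round(o['torque'],2),'gap',round(o['finger_gap'],3),'ff',o['finger_force'])
    if tgt is not None: print('delta cm',(R.T@(np.array(tgt)-o['tool_pos'])/10).round(2))
E
python3 -c "
from h import *
st([407.6,347.5,75])"
```

```text
t 1.4 pos [408.2 346.  200.1] ydir 70.8 zax [-0. -0. -1.] F [ 0.4  0.9 -0.7] M [ 0.01 -0.    0.02] gap 1.003 ff 0.0
delta cm [ 0.1   0.13 12.51]
```

>>> send_rows:
  moves:
    - [0.1,0.1,2.5,0]
    - [0,0,2.5,0]
    - [0,0,2.5,0]
    - [0,0,2,0]
    - [0,0,1.5,0]
    - [0,0,1,0]
    - [0,0,0.5,0]
    - [0,0,0,0]

```text
time_s: 2.4
tool_pos: [406.6, 348.9, 75.8]
eef_rot: [0.52, 3.098, 0.0]
ft_force: [-0.5, -0.6, 0.7]
finger_gap: 1.0
finger_force: 0.0
```

>>> send_rows:
  moves:
    - [0,0,0,0]
    - [0,0,0,0]
    - [0,0,0,0]
    - [0,0,0,0]
    - [0,0,0,0]
    - [0,0,0,0]
    - [0,0,0,0]
    - [0,0,0,0]
  grip: 1

```text
time_s: 3.4
tool_pos: [406.7, 349.2, 75.8]
eef_rot: [0.52, 3.098, 0.001]
ft_force: [0.7, 0.0, -0.5]
finger_gap: 0.156
finger_force: 30.0
```

>>> send_rows:
  moves:
    - [0,0,-0.5,0]
    - [0,0,-1,0]
    - [0,0,-1,0]
    - [0,0,-1,0]
    - [0,0,-1,0]
    - [0,0,-0.5,0]
    - [0,0,0,0]
    - [0,0,0,0]

```text
time_s: 4.4
tool_pos: [406.4, 348.6, 125.5]
eef_rot: [-0.52, -3.098, 0.001]
ft_force: [0.8, 0.5, -3.0]
finger_gap: 0.156
finger_force: 30.0
```

```bash
python3 -c "
from h import *
st()
a=imaging.get_image('top')[190:330,120:280];b=imaging.get_image('side')[130:250,240:380]
cv2.imwrite('pics/g.png',np.hstack([cv2.resize(a,(400,350)),cv2.resize(b,(400,350))]))"
```

```text
t 4.4 pos [406.4 348.6 125.5] ydir 70.9 zax [-0. -0. -1.] F [ 0.8  0.5 -3. ] M [-0.   -0.03 -0.01] gap 0.156 ff 29.989193617366254
```

View pics/g.png

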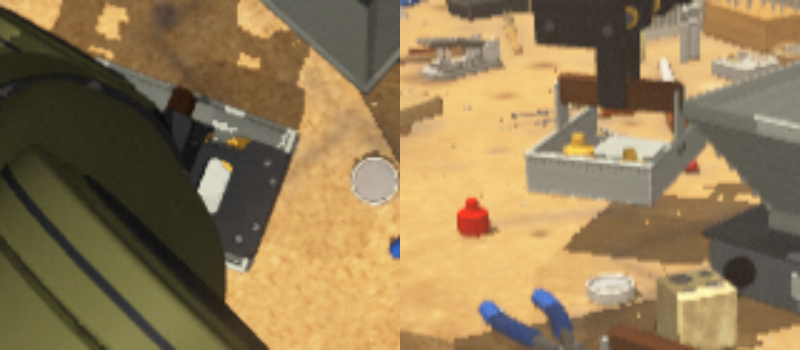

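Both castings are standing in the lifted tray at about (580,145) and (630,155) in the right half, and the tray hangs level. The tool can only turn about its vertical axis. So I'll tip the tray by lowering its rear underside onto the near rim, which turns the bar in the jaws and drops the open end into the mouth.

>>> send_rows:
  moves:
    - [0,0,-1,0]
    - [0,0,-2,0]
    - [0,0,-2.5,0]
    - [0,0,-2.5,0]
    - [0,0,-2,0]
    - [0,0,-1.5,0]
    - [-0.7,-0.3,-0.7,0]
    - [-1.5,-0.7,-0.3,0]

```text
time_s: 5.5
tool_pos: [424.2, 331.8, 250.8]
eef_rot: [-0.518, -3.098, -0.0]
ft_force: [0.4, -0.1, -4.3]
finger_gap: 0.158
finger_force: 30.0
```

>>> send_rows:
  moves:
    - [-2.2,-1.1,0,0]
    - [-2.8,-1.4,0,0]
    - [-3,-1.5,0,0]
    - [-3,-1.5,0,0]
    - [-2.6,-1.3,0,0]
    - [-1.8,-0.9,0,0]
    - [-1,-0.5,0,0]
    - [-0.5,-0.2,0,0]

```text
time_s: 6.5
tool_pos: [556.3, 197.4, 250.4]
eef_rot: [-0.52, -3.097, -0.0]
ft_force: [0.3, 0.3, -3.2]
finger_gap: 0.157
finger_force: 30.0
```

>>> send_rows:
  moves:
    - [0,0,0,0.03]
    - [0,0,0,0.06]
    - [0,0,0,0.08]
    - [0,0,0,0.08]
    - [0,0,0,0.07]
    - [0,0,0,0.05]
    - [0,0,0,0.02]
    - [0,0,0,0]

```text
time_s: 7.5
tool_pos: [555.9, 198.2, 250.8]
eef_rot: [-1.109, -2.939, -0.0]
ft_force: [0.8, -0.5, -4.7]
finger_gap: 0.157
finger_force: 30.0
```

```bash
python3 -c "
from h import *
st([557.5,196.4,222])
a=imaging.get_image('top')[70:270,180:400];b=imaging.get_image('side')[50:250,300:500]
cv2.imwrite('pics/h.png',np.hstack([cv2.resize(a,(400,364)),cv2.resize(b,(400,364))]))"
```

```text
t 7.5 pos [555.9 198.2 250.8] ydir 48.7 zax [-0.  0. -1.] F [ 0.8 -0.5 -4.7] M [ 0.02 -0.03  0.03] gap 0.157 ff 29.98926691710949
delta cm [-0.24 -0.03  2.88]
```

View pics/h.png

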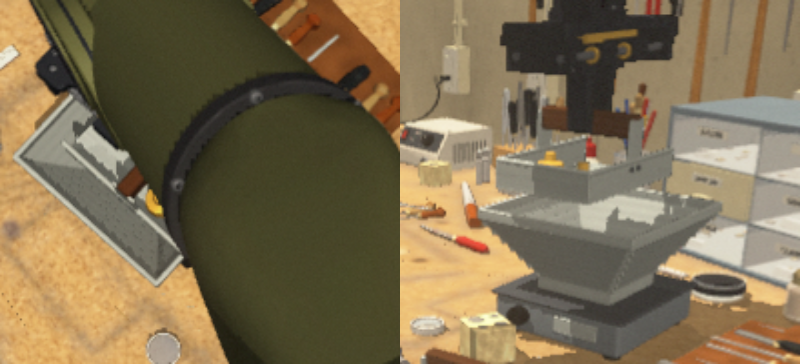

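The tray hangs level above the mouth, with its closed back over the near rim. I'll lower it onto the rim now.

>>> send_rows:
  moves:
    - [-0.2,0,0.5,0]
    - [0,0,0.8,0]
    - [0,0,0.8,0]
    - [0,0,0.5,0]
    - [0,0,0.4,0]
    - [0,0,0.4,0]
    - [0,0,0.3,0]
    - [0,0,0.3,0]

```text
time_s: 8.6
tool_pos: [561.3, 200.1, 214.5]
eef_rot: [1.106, 2.933, 0.016]
ft_force: [2.8, 6.2, 16.1]
finger_gap: 0.171
finger_force: 31.8
```

```bash
python3 -c "
from h import *
st()
b=imaging.get_image('side')[50:250,300:500]
cv2.imwrite('pics/i.png',cv2.resize(b,(500,500)))"
```

```text
t 8.6 pos [561.3 200.1 214.5] ydir 48.7 zax [ 0.01  0.01 -1.  ] F [ 2.8  6.2 16.1] M [ 0.51 -0.    0.07] gap 0.171 ff 31.786754576023668
```

View pics/i.png

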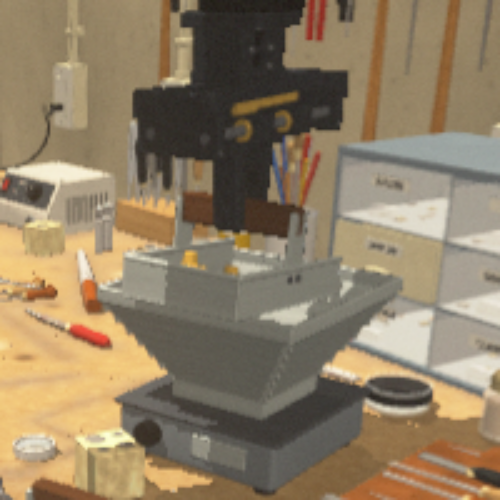

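The tray back rests on the near rim, and the gap is starting to widen, so the bar is turning in the jaws. I'll keep lowering.

>>> send_rows:
  moves:
    - [0,0,0.2,0]
    - [0,0,0.2,0]
    - [0,0,0.2,0]
    - [0,0,0.2,0]
    - [0,0,0.2,0]
    - [0,0,0,0]
    - [0,0,0,0]
    - [0,0,0,0]

```text
time_s: 9.65
tool_pos: [564.9, 204.1, 206.7]
eef_rot: [1.102, 2.928, 0.032]
ft_force: [6.2, 10.1, 17.0]
finger_gap: 0.19
finger_force: 30.0
```

```bash
python3 -c "
from h import *
st()"
```

```text
t 9.65 pos [564.9 204.1 206.7] ydir 48.8 zax [ 0.02  0.01 -1.  ] F [ 6.2 10.1 17. ] M [ 1.52 -0.79  0.  ] gap 0.19 ff 29.957964731147513
```

>>> send_rows:
  moves:
    - [0,-0.1,0.2,0]
    - [0,-0.1,0.2,0]
    - [0,-0.1,0.2,0]
    - [0,-0.1,0.2,0]
    - [0,-0.1,0.2,0]
    - [0,0,0.2,0]
    - [0,0,0,0]
    - [0,0,0,0]

```text
time_s: 10.65
tool_pos: [568.0, 207.5, 197.9]
eef_rot: [1.094, 2.92, 0.059]
ft_force: [13.9, 19.4, 19.7]
finger_gap: 0.215
finger_force: 29.3
```

```bash
python3 -c "
from h import *
st()
b=imaging.get_image('side')[50:250,300:500]
cv2.imwrite('pics/j.png',cv2.resize(b,(500,500)))"
```

```text
t 10.65 pos [568.  207.5 197.9] ydir 48.9 zax [ 0.04  0.03 -1.  ] F [13.9 19.4 19.7] M [ 3.64 -2.63  0.1 ] gap 0.215 ff 29.262238047367646
```

View pics/j.png

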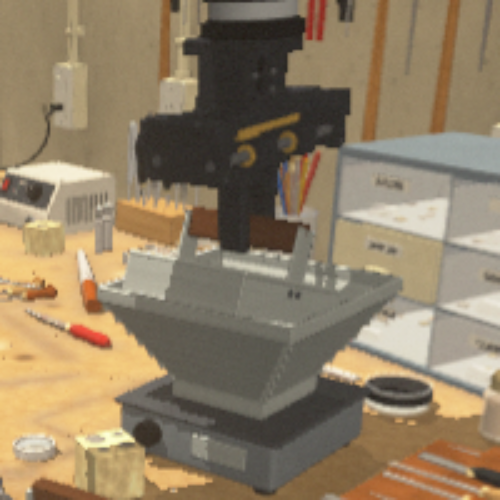

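The tray is now tilted about 20° with its open end down in the mouth, and the forces are moderate. I'll continue lowering.

>>> send_rows:
  moves:
    - [0,0,0.3,0]
    - [0,0,0.3,0]
    - [0,0,0.3,0]
    - [0,0,0.3,0]
    - [0,0,0.2,0]
    - [0,0,0,0]
    - [0,0,0,0]
    - [0,0,0,0]

```text
time_s: 11.7
tool_pos: [571.5, 211.6, 184.9]
eef_rot: [1.089, 2.915, 0.074]
ft_force: [19.7, 26.5, 16.7]
finger_gap: 0.239
finger_force: 29.2
```

```bash
python3 -c "
from h import *
st()
a=imaging.get_image('top')
for n in ['casting_a','tray']:
  for c in ['top','side']:
    imaging.get_image(c)
    for r in models.look_for(c,n):print(c,n,r['xy'],round(r['confidence'],2))
"
```

```text
t 11.7 pos [571.5 211.6 184.9] ydir 49.0 zax [ 0.04  0.03 -1.  ] F [19.7 26.5 16.7] M [ 4.95 -3.89  0.1 ] gap 0.239 ff 29.204216301441193
top casting_a [198.7, 327.7] 0.67
top casting_a [259.3, 177.5] 0.5
top tray [250.1, 170.2] 0.87
side tray [391.8, 163.6] 0.88
```

```bash
python3 -c "
from h import *
a=imaging.get_image('top')[80:240,180:340];b=imaging.get_image('side')[90:230,320:480]
cv2.imwrite('pics/k.png',np.hstack([cv2.resize(a,(400,400),interpolation=2),cv2.resize(b,(400,400),interpolation=2)]))"
```

```text
(no output)
```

View pics/k.png

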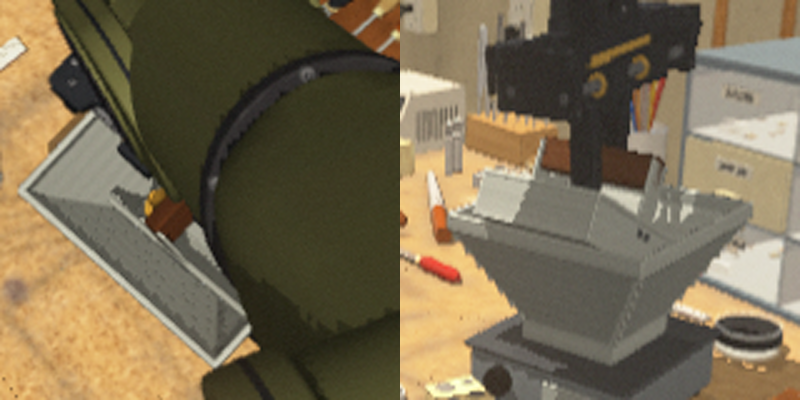

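In the top half, casting_a has slid past the bar at about (155,200) but is still in the tray, which is tilted about 28°. Pulling the tray back over the rim will steepen it without pushing its front deeper.

>>> send_rows:
  moves:
    - [0,-0.4,0,0]
    - [0,-0.4,0,0]
    - [0,-0.4,0,0]
    - [0,-0.4,0,0]
    - [0,-0.4,0,0]
    - [0,0,0,0]
    - [0,0,0,0]
    - [0,0,0,0]

```text
time_s: 13.25
tool_pos: [566.2, 204.0, 189.0]
eef_rot: [1.08, 2.903, 0.103]
ft_force: [27.7, 35.3, 24.2]
finger_gap: 0.249
finger_force: 28.3
```

```bash
python3 -c "
from h import *
st()
for c in ['top','side']:
    imaging.get_image(c)
    for r in models.look_for(c,'casting_a'):print(c,r['xy'],round(r['confidence'],2))
"
```

```text
t 13.25 pos [566.2 204.  189. ] ydir 49.2 zax [ 0.06  0.05 -1.  ] F [27.7 35.3 24.2] M [ 7.15 -5.71  0.11] gap 0.249 ff 28.294332940131426
top [236.3, 153.6] 0.75
top [197.8, 326.4] 0.74
side [263.7, 203.5] 0.44
```

```bash
python3 -c "
from h import *
n=np.array([.663,.749]);t=np.array([-.749,.663])
for z in (60,80,100,120):
  p=atz('top',(236.3,153.6),z);d=p[:2]-[576,218];print(z,p,'n',d@n,'t',d@t)
"
```

```text
60 [592.8 271.   60. ] n 50.83539999999997 t 22.555800000000037
80 [588.3 268.6  80. ] n 46.054299999999984 t 24.33510000000005
100 [583.7 266.2 100. ] n 41.20690000000002 t 26.18929999999996
120 [579.2 263.8 120. ] n 36.42580000000004 t 27.968599999999974
```

>>> send_rows:
  moves:
    - [0,-0.5,0.2,0]
    - [0,-0.3,0.2,0]
    - [0,-0.3,0.2,0]
    - [0,0,0.2,0]
    - [0,0,0,0]
    - [0,0,0,0]
    - [0,0,0,0]
    - [0,0,0,0]

```text
time_s: 14.45
tool_pos: [565.4, 203.0, 183.6]
eef_rot: [1.07, 2.895, 0.129]
ft_force: [35.0, 45.1, 25.6]
finger_gap: 0.33
finger_force: 27.9
```

```bash
python3 -c "
from h import *
st()
for c in ['top','side']:
    imaging.get_image(c)
    for r in models.look_for(c,'casting_a'):print(c,r['xy'],round(r['confidence'],2))
"
```

```text
t 14.45 pos [565.4 203.  183.6] ydir 49.5 zax [ 0.08  0.06 -1.  ] F [35.  45.1 25.6] M [ 9.32 -7.49  0.27] gap 0.33 ff 27.917200326919556
top [238.2, 156.5] 0.66
top [198.6, 325.9] 0.48
side [401.3, 200.4] 0.58
side [267.3, 204.9] 0.44
```

```bash
python3 -c "
from h import *
a=imaging.get_image('top')[80:240,180:340];b=imaging.get_image('side')[90:230,320:480]
cv2.imwrite('pics/l.png',np.hstack([cv2.resize(a,(400,400),interpolation=2),cv2.resize(b,(400,400),interpolation=2)]))"
```

```text
(no output)
```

View pics/l.png

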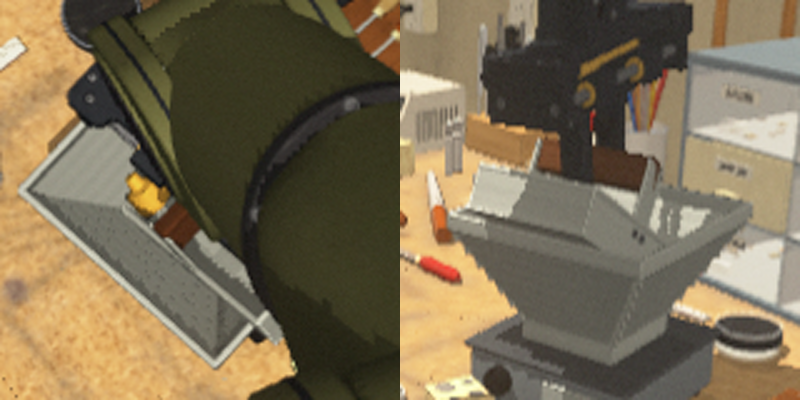

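The gold casting is at the tray's open lip against the far hopper wall, around (148,195), with the tray steeply tilted. I'll raise the tray while easing the sideways load, so the castings clear the lip.

>>> send_rows:
  moves:
    - [0,0.3,-0.3,0]
    - [0,0.4,-0.4,0]
    - [0,0.4,-0.4,0]
    - [0,0.3,-0.4,0]
    - [0,0.2,-0.3,0]
    - [0,0,-0.2,0]
    - [0,0,0,0]
    - [0,0,0,0]

```text
time_s: 15.75
tool_pos: [561.8, 199.0, 197.2]
eef_rot: [1.09, 2.914, 0.071]
ft_force: [18.1, 23.1, 21.2]
finger_gap: 0.224
finger_force: 27.5
```

```bash
python3 -c "
from h import *
st()
for c in ['top','side']:
    imaging.get_image(c)
    for r in models.look_for(c,'casting_a'):print(c,r['xy'],round(r['confidence'],2))
"
```

```text
t 15.75 pos [561.8 199.  197.2] ydir 49.0 zax [ 0.04  0.03 -1.  ] F [18.1 23.1 21.2] M [ 4.67 -3.73  0.05] gap 0.224 ff 27.477662153542042
top [197.9, 324.9] 0.58
side [268.3, 205.6] 0.51
```

>>> send_rows:
  moves:
    - [0,0.3,-0.5,0]
    - [0,0.3,-0.7,0]
    - [0,0.2,-0.8,0]
    - [0,0.2,-0.8,0]
    - [0,0,-0.8,0]
    - [0,0,-0.8,0]
    - [0,0,-0.5,0]
    - [0,0,0,0]

```text
time_s: 16.95
tool_pos: [551.3, 188.7, 236.0]
eef_rot: [1.111, 2.938, 0.001]
ft_force: [0.3, 0.3, -2.2]
finger_gap: 0.16
finger_force: 29.2
```

```bash
cat >> h.py <<'E'
def gold(cam,box):
    im=imaging.get_image(cam);h=cv2.cvtColor(im,cv2.COLOR_BGR2HSV)
    m=cv2.inRange(h,(17,150,90),(32,255,255));x0,y0,x1,y1=box
    k=np.zeros_like(m);k[y0:y1,x0:x1]=m[y0:y1,x0:x1]
    n,_,s,c=cv2.connectedComponentsWithStats(k)
    print(cam,[(int(s[i,4]),c[i].round(0).tolist()) for i in range(1,n) if s[i,4]>4])
E
python3 -c "
from h import *
st()
gold('top',(140,80,340,310));gold('side',(330,110,470,240))
F=[]
for c in ['top','side']*3:
    imaging.get_image(c);F.append(ctrl.get_obs()['ft_force'][2])
print(F)
for c in ['top','side']:
    for r in models.look_for(c,'casting_a'):print(c,r['xy'],round(r['confidence'],2))
im=cv2.cvtColor(cv2.imread('pics/top0.png'),40);print(im[253,219],im[275,197],im[270,196])
"
```

```text
t 16.95 pos [551.3 188.7 236. ] ydir 48.6 zax [ 0.  0. -1.] F [ 0.3  0.3 -2.2] M [ 0.02 -0.01 -0.02] gap 0.16 ff 29.240787187591195
top [(6, [153.0, 226.0]), (7, [302.0, 248.0]), (13, [160.0, 285.0]), (6, [149.0, 300.0]), (5, [265.0, 300.0])]
side [(22, [421.0, 121.0]), (16, [393.0, 144.0])]
[np.float64(-1.3464432483195747), np.float64(-2.0523190824872284), np.float64(-1.8674992824228211), np.float64(-1.9119390614032459), np.float64(-2.365443531939418), np.float64(-1.6129390347371255)]
top [198.1, 326.3] 0.5
side [268.1, 202.3] 0.56
[ 19 190 142] [ 18 194 133] [ 19 194 138]
```

>>> send_rows:
  moves:
    - [0.5,0,-1,0]
    - [1.5,0.2,-1,0]
    - [2.5,0.3,0,0]
    - [3.3,0.4,0,0]
    - [3.5,0.4,0,0]
    - [3.5,0.4,0,0]
    - [3.3,0.4,0,0]
    - [3.2,0.3,0,0]

```text
time_s: 18.45
tool_pos: [405.5, 349.6, 256.7]
eef_rot: [-1.108, -2.939, -0.003]
ft_force: [-0.6, 0.5, -1.7]
finger_gap: 0.16
finger_force: 29.2
```

```bash
python3 -c "
from h import *
st([407,348,76])
gold('top',(140,80,340,310));gold('side',(230,110,470,240))
for c in ['top','side']:
    for r in models.look_for(c,'casting_a'):print(c,r['xy'],round(r['confidence'],2))
a=imaging.get_image('top')[80:310,120:350];b=imaging.get_image('side')[60:230,270:440]
cv2.imwrite('pics/m.png',np.hstack([cv2.resize(a,(400,400),interpolation=2),cv2.resize(b,(400,400),interpolation=2)]))"
```

```text
t 18.45 pos [405.5 349.6 256.7] ydir 48.7 zax [ 0.  0. -1.] F [-0.6  0.5 -1.7] M [ 0.03  0.06 -0.01] gap 0.16 ff 29.23866329889279
delta cm [-0.23 -0.05 18.07]
top [(165, [265.0, 145.0]), (169, [254.0, 171.0]), (7, [186.0, 252.0])]
side [(22, [421.0, 121.0]), (53, [394.0, 146.0])]
top [255.5, 170.3] 0.63
top [268.1, 144.3] 0.52
```

View pics/m.png

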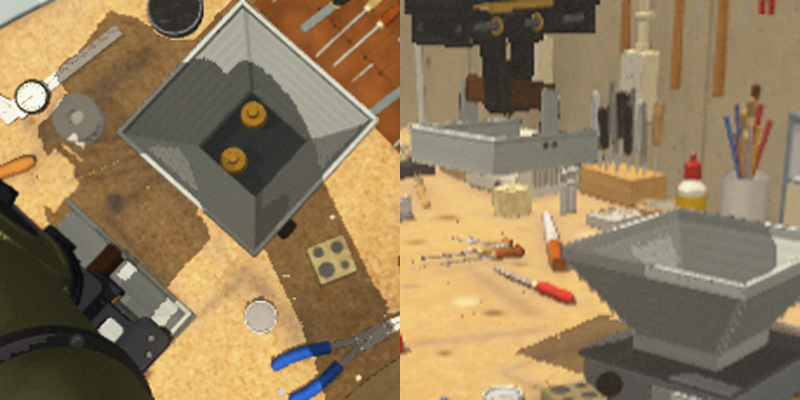

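Both castings stand on the hopper's throat floor, at (252,112) and (233,160), and the tray is empty and level. I'll set it down where it started.

>>> send_rows:
  moves:
    - [-0.2,0,1,-0.06]
    - [0,0,2,-0.08]
    - [0,0,2.5,-0.08]
    - [0,0,2.5,-0.08]
    - [0,0,2.5,-0.08]
    - [0,0,2.5,0]
    - [0,0,2,0]
    - [0,0,1,0]

```text
time_s: 19.75
tool_pos: [409.6, 345.1, 94.9]
eef_rot: [0.539, 3.095, -0.002]
ft_force: [-0.4, 0.4, -2.4]
finger_gap: 0.158
finger_force: 29.2
```

>>> send_rows:
  moves:
    - [0,0,0.4,0]
    - [0,0,0.4,0]
    - [0,0,0.3,0]
    - [0,0,0.2,0]
    - [0,0,0.2,0]
    - [0,0,0.2,0]
    - [0,0,0,0]
    - [0,0,0,0]

```text
time_s: 20.75
tool_pos: [408.9, 346.3, 78.8]
eef_rot: [0.536, 3.096, 0.0]
ft_force: [-0.5, 0.3, -2.0]
finger_gap: 0.16
finger_force: 29.2
```

>>> send_rows:
  moves:
    - [0,0,0.1,0]
    - [0,0,0.1,0]
    - [0,0,0.1,0]
    - [0,0,0.1,0]
    - [0,0,0.1,0]
    - [0,0,0,0]
    - [0,0,0,0]
    - [0,0,0,0]

```text
time_s: 21.75
tool_pos: [408.8, 346.3, 73.8]
eef_rot: [0.536, 3.096, 0.0]
ft_force: [0.3, 0.6, -2.0]
finger_gap: 0.161
finger_force: 29.2
```

>>> send_rows:
  moves:
    - [0,0,0.1,0]
    - [0,0,0.1,0]
    - [0,0,0.1,0]
    - [0,0,0.1,0]
    - [0,0,0.1,0]
    - [0,0,0,0]
    - [0,0,0,0]
    - [0,0,0,0]

```text
time_s: 22.75
tool_pos: [409.0, 346.5, 68.7]
eef_rot: [0.536, 3.095, 0.001]
ft_force: [-0.9, -2.4, 1.3]
finger_gap: 0.155
finger_force: 29.6
```

Contact. I'll press down slightly, release and retreat.

>>> send_rows:
  moves:
    - [0,0,0.1,0]
    - [0,0,0.1,0]
    - [0,0,0,0]
    - [0,0,0,0]
    - [0,0,0,0]
    - [0,0,0,0]
    - [0,0,0,0]
    - [0,0,0,0]

```text
time_s: 23.75
tool_pos: [408.7, 345.5, 67.0]
eef_rot: [-0.536, -3.095, 0.002]
ft_force: [-2.3, -4.1, 6.7]
finger_gap: 0.154
finger_force: 30.0
```

>>> send_rows:
  moves:
    - [0,0,0,0]
    - [0,0,0,0]
    - [0,0,0,0]
    - [0,0,0,0]
    - [0,0,0,0]
    - [0,0,0,0]
    - [0,0,0,0]
    - [0,0,0,0]
  grip: -1

```text
time_s: 24.75
tool_pos: [408.8, 346.3, 66.7]
eef_rot: [-0.536, -3.096, -0.0]
ft_force: [0.4, 0.3, -0.0]
finger_gap: 0.992
finger_force: 0.0
```

>>> send_rows:
  moves:
    - [0,0,-1,0]
    - [0,0,-2,0]
    - [0,0,-3,0]
    - [0,0,-3,0]
    - [0,0,-3,0]
    - [0,0,-2,0]
    - [0,0,-1,0]
    - [0,0,0,0]

```text
time_s: 25.75
tool_pos: [409.0, 346.3, 217.3]
eef_rot: [0.536, 3.095, 0.002]
ft_force: [-0.9, 0.2, -0.8]
finger_gap: 1.0
finger_force: 0.0
```

```bash
python3 -c "
from h import *
st()
gold('top',(220,110,310,210))
b=imaging.get_image('side');a=cv2.imread('pics/side0.png')
d=cv2.absdiff(a,b).max(2)[170:225,275:355];print('side diff px',(d>40).sum())
for n in ['tray','casting_a']:
  for c in ['top','side']:
    imaging.get_image(c)
    for r in models.look_for(c,n):print(c,n,r['xy'],round(r['confidence'],2),'z60',atz(c,r['xy'],60))
"
```

```text
t 25.75 pos [409.  346.3 217.3] ydir 70.4 zax [ 0.  0. -1.] F [-0.9  0.2 -0.8] M [0.04 0.03 0.03] gap 1.0 ff 0.0
top [(171, [265.0, 145.0]), (170, [254.0, 171.0])]
side diff px 1756
top tray [224.5, 240.3] 0.57 z60 [436.3 288.   60. ]
top tray [263.3, 150.7] 0.42 z60 [599.  222.6  60. ]
side tray [314.6, 205.0] 0.89 z60 [403.6 197.5  60. ]
top casting_a [255.3, 168.3] 0.63 z60 [566.6 236.2  60. ]
top casting_a [267.5, 144.7] 0.56 z60 [610.1 215.3  60. ]
```

```bash
python3 -c "
from h import *
print(ctrl.finish_job())"
```

```text
the job is handed in; nothing more can be done
None
```

Job handed in at about 26 s: both castings are in the hopper (confirmed in the pictures), and the empty tray is back at its starting spot, released; I judged it flat from force readings and the side-camera detection, not a final picture.

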